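Slide the stop board home in the tacking fixture and close its keeper

ROBOT

A 6-joint arm with a two-finger parallel gripper is mounted at the origin on the work surface. World frame = base frame: x ahead of the robot, y to its left, z up, the work surface at z = 0. Lengths are in m, angles in rad, forces in N, time in s.
With the tool pointing down it reaches from about 0.275 to 1 m from the base axis. Payload 8.4 kg.
Tool frame: the origin (TCP) lies on the centre line of the jaws, within the pads' length; the fingertips stand 22 mm ahead of it and the grasp point (between the pads) lies 3 mm ahead of it; z points along the fingers, y is the line along which they close (so a half turn about z gives the same grasp; the last joint's range is limited). The gripper opens to 85 mm and grips with 20 to 120 N. Pads are 22 mm wide; open, the fingers measure 114 mm over their backs; the gripper's body (76 mm by 85 mm) begins 54 mm behind the grasp point. The pads swing forward as they close: fully open they stand 13 mm farther back than shut.
Start: joints at [1.204, 0.353, 1.633, -0, 1.155, -0.002], TCP at [0.223, 0.584, 0.253] pointing down, gripper open.
Joint ranges: [-2.63, 2.63], [-0.92, 2.1], [0.06, 2.66], [-1.3, 4.44], [0, 2.69], [-3.02, 3.02]. Speed limits (rad/s): [2.22, 2.22, 2.79, 3.14, 3.14, 3.14].

INTERFACE

Orientations are given as a rotation vector (axis times angle).
In Python, from workcell import bot, get_image, calibration gives the robot as it stands. The module is installed in compiled form; this text tells all that it offers.
- The arm moves only by the tool drive_tool, never from a script. Its argument "moves" is a list of rows, each a list of 4 numbers: the shift along the tool's x, y, z in units of 40 mm (1.0 is 40 mm), then the turn about the tool's z in units of 0.12 rad (1.0 is 0.12 rad). In form: [[x, y, z, spin], ...]. A call has 1 to 20 rows; each row shifts and turns the commanded pose from where the row before left it, along the tool's axes as they then stand; what a row does not reach is not made up. A row lasts 1/8 s, in which the tool goes at most 62.5 mm and 10.7 degrees, less where a joint would pass 70% of its speed; a pose out of reach is approached as far as the arm can. A call with a number of a shift or a turn outside -1 to 1 is refused whole. A call with a gripper value outside its range is refused whole. "claw" is the opening, from 0 (shut) to 1 (fully open), set as the call begins (left out, the last holds). The fingers move at their own pace and stop on an object; "newtons" is the grip in N (left out, the last holds). Time passes only in rows, so rows that do not move let the fingers close. It gives the time, the measured TCP pose, the force, the opening and the grip force at its end, in the units of the state.
- bot.get_obs(): the state, without advancing time (a new reading comes with each control period).
- get_image(name): name is "side" or "top" or "wrist"; returns the picture (384x512x3 uint8, red, green, blue); there is no depth.
- calibration(name): a dict with "mtx" (3x3 intrinsics, pixels), "rvec" (rotation vector, rad) and "tvec" (3), from world to camera coordinates, as OpenCV has them; the wrist camera has in their place "T_tool_cam" (4x4, takes a point from camera to tool coordinates, whose origin is the TCP and whose axes are the flange's). Camera axes: x right, y down, z forward; pixel columns grow to the right and rows downward; lengths in m; the calibration is good to about 2 mm. The wrist camera is an equidistant fisheye: a pixel r from the principal point sees the ray r / f radians off the axis. A picture is of the moment at which its call begins: read the wrist's pose just before it. calibration takes no time and is no camera call.
- bot.close_job(): hands the job in; it is judged then, once.
The state is a dict: "time": time; "joints": joint angles; "joint_vel": joint speeds; "effort": joint torques, N m; "position": TCP position; "tool_rot": TCP orientation; "contact_force": force on the tool from outside, world axes, zero at the start; "ft_torque": the same for the moment, N m; "gripper_width": finger opening in m; "finger_force": force on a finger pad.
Only numpy, scipy, OpenCV 4.12 (cv2) and the standard library are available. Lean on these libraries where they do the work, as an engineer would, in place of code of your own. Each camera call takes 0.05 s, during which the arm holds its last target. There are 200 camera calls.

TASK

On the blue tacking fixture, push the stop board by its orange flange along the rails until it drops down into the locating notches, then push the red keeper by its peg round over the board as far as it will go, and leave both there. This is all pushing with the fingertips: do not lift or tip the board, and leave the loose things lying about where they are.

Things in the scene. Friction and masses are not known exactly. Their poses are not given: they have to be found in the camera images.
- bed: Blue steel fixture bed, 370 x 225 x 12 mm, fixed to the table. Origin: underside, on the centre line near the middle. +x is the way the board slides home, z up. Three steel rails run along x from -190 to +180 mm, at y = 0 and +-50 mm, tops 30 mm above the origin. Dark guide bars at y = +-71 mm (8 mm thick, tops at 42 mm) keep the board straight with 2 mm play a side.
- home (a point): Where the board's origin lies when it is home: fixed on the bed at x = 60, y = 0 mm, 22 mm above its origin. The rails have notches for the lugs, 22 mm long and 10 mm deep: middle rail 50 mm ahead of this point, outer rails 50 mm behind it, yellow inside and marked yellow on the guides. The far notch walls stop the board, 3 mm past this point.
- board: Loose aluminium stop board, 0.5 to 1 kg, on the rails: panel 140 (x) x 130 (y) x 10 mm on 8 mm high lugs, 16 mm long (one at x = 50, y = 0, two at x = -50, y = +-50 mm). Origin: panel centre, at the lugs' underside; axes as the bed's. Starts riding with lugs on the rails (origin 30 mm above the bed's), 80 to 145 mm short of home; there it drops 8 mm. Slides with a few newtons.
- board_push (a point): Centre of the rear (-x) face of the board's upright orange flange, where it is pushed towards +x. The flange stands on the rear edge of the panel: 10 mm thick, 90 mm wide across y, rising from the panel's top to 26 mm above it; this point is 13 mm above the panel's top.
- keeper (a joint): Angle of the red keeper bar (rad) about its upright pin: 0 = open, pointing along the bed's +x; grows clockwise seen from above to 1.57 = closed at its stop, pointing along the bed's -y across the board. Starts at 0 to 0.2, stays where left; about 1 N at the peg turns it. Its underside is 44 mm above the bed's origin: 4 mm over a seated board, but blocked by one still riding on the rails.
- keeper_pivot (a point): Top of the keeper's bar on its turning axis, 52 mm above the bed's origin, at x = 85, y = 92 mm in the bed's frame. The bar is 88 mm long, 16 mm wide, 8 mm thick, reaching from 14 mm behind the axis to 74 mm ahead of it.
- keeper_peg (a point): Centre of the top of the keeper's upright red peg: 12 mm diameter, 30 mm tall above the bar, 65 mm from the turning axis.
- clamp: Bystander: copper ground clamp jaw lying flat, 80 x 26 x 22 mm, loose. Origin: centre of its underside.
- cleaner: Bystander: steel tip-cleaning tool, 90 x 18 x 10 mm, loose. Origin: centre of its underside.
- nozzle: Bystander: white ceramic nozzle cup standing upright, 42 mm diameter at the foot, 52 mm tall, loose. Origin: centre of its underside.
- hook: Bystander: bent galvanized tie-down hook lying flat, about 85 x 45 x 10 mm, loose. Origin: near its middle, on the table.
- wrench: Bystander: steel wrench lying to the robot's right, 180 mm long, loose. Origin: its middle, on the table.
- tin: Bystander: green tin on the robot's left, 70 mm diameter, 75 mm tall, loose. Origin: centre of its underside.
Things that resemble listed ones, but are neither listed nor needed, are in the scene too. What is meant by the board is not green, purple or turquoise, and is the smaller of those in its own colour.

How it is judged:
On the way, in this order (a step that is already met when the one before it is completed fails the run):
1. the board has dropped into its notches while the keeper is still open (z of board in the frame of bed between 0.018 and 0.0255 m and x of board in the frame of bed between 0.054 and 0.066 m and y of board in the frame of bed between -0.005 and 0.005 m and angle between board's own z axis and vertical below 0.04 rad and value of joint keeper below 0.7 rad), for 0.1 s.
2. the keeper is closed over the seated board (z of board in the frame of bed between 0.018 and 0.0255 m and x of board in the frame of bed between 0.054 and 0.066 m and y of board in the frame of bed between -0.005 and 0.005 m and angle between board's own z axis and vertical below 0.04 rad and value of joint keeper above 1.35 rad), for 0.2 s.
At the end, for the whole second after the job is handed in: The board lies dropped in its notches (origin below 25.5 mm above the bed's origin, within 6 mm of home along x and 5 mm along y, tilted under 0.04 rad) and at rest, the keeper is turned past 1.35 rad over it and still, and every bystander is within 30 mm of where it started (all of step 2 and linear speed of board below 0.02 m/s and velocity of joint keeper below 0.1 rad/s and not (distance of any of clamp, cleaner, nozzle, hook, wrench, tin from where it was at the start of the episode above 0.03 m or angle between any of nozzle, tin's own z axis and vertical above 0.5 rad)); the robot touches nothing.
It fails at once if the board is lifted off its rails (15 mm above them) or tipped (z of board in the frame of bed above 0.045 m or angle between board's own z axis and vertical above 0.3 rad).
It fails at once if a bystander is moved by more than 30 mm or knocked over (distance of any of clamp, cleaner, nozzle, hook, wrench, tin from where it was at the start of the episode above 0.03 m or angle between any of nozzle, tin's own z axis and vertical above 0.5 rad).
It also fails if it takes over 48 s, if anything falls off the work surface, if the arm or the gripper's body presses on something with over 40 N, if the wrist force passes 120 N, or if a joint passes its speed limit or range.

## Working session

There is one attempt and no reset: what is moved stays moved. The work goes in short steps, Python scripts to look and compute and a tool call to move; the robot and the scene stay as the last step left them, time stands still between calls to the robot, and variables do not carry over. Pictures are saved under pics/ and viewed, at most 10 in all, crops included, and the job is handed in when it is done.

Besides the shell and the picture viewer there is one more tool, called after "Emit:" as name([rows], argument=value, ...), one row to a line, values as JSON. drive_tool: Moves the arm, as the interface text tells. Shifts and turns lie within -1 to 1; 1 stands for 40 mm of shift or 0.12 rad of turn. Its arguments: {"type":"object","properties":{"moves":{"type":"array"},"claw":{"type":"number"},"newtons":{"type":"number"}},"required":["moves"]}

```bash
mkdir -p pics; cat > h.py <<'E'
import numpy as np, cv2
from workcell import bot,get_image,calibration
def ray(name,px):
    c=calibration(name);K=np.array(c['mtx'],float);R=cv2.Rodrigues(np.array(c['rvec'],float))[0];t=np.array(c['tvec'],float).ravel()
    d=R.T@np.linalg.inv(K)@np.array([px[0],px[1],1.]);return -R.T@t,d
def plane(name,px,z):
    o,d=ray(name,px);return o+d*(z-o[2])/d[2]
def proj(name,p):
    c=calibration(name);return cv2.projectPoints(np.array(p,float).reshape(-1,3),np.array(c['rvec'],float),np.array(c['tvec'],float),np.array(c['mtx'],float),None)[0].reshape(-1,2)
E
python3 - <<'E'
from h import *
for n in('top','side'):
    im=get_image(n);np.save(f'pics/{n}.npy',im)
    cv2.imwrite(f'pics/{n}1.png',cv2.resize(im[:,:,::-1],(800,600),interpolation=cv2.INTER_CUBIC))
    print(n,ray(n,(256,192)))
o=bot.get_obs();print(o['time'],o['position'],o['tool_rot'],o['contact_force'],o['gripper_width'])
E
```

```text
top (array([ 0.23788664, -0.03507739,  1.27570019]), array([ 0.22638827, -0.03585722, -0.97354647]))
side (array([ 0.13372016, -0.76720496,  0.67811949]), array([ 0.37353761,  0.72498979, -0.57878371]))
0.1 [0.22282085 0.58347783 0.25259455] [-5.69758493e-01 -3.08925993e+00  2.08154147e-03] [ 0.34681341 -0.55533523 -0.07053473] 0.08552014180428093
```

View pics/top1.png

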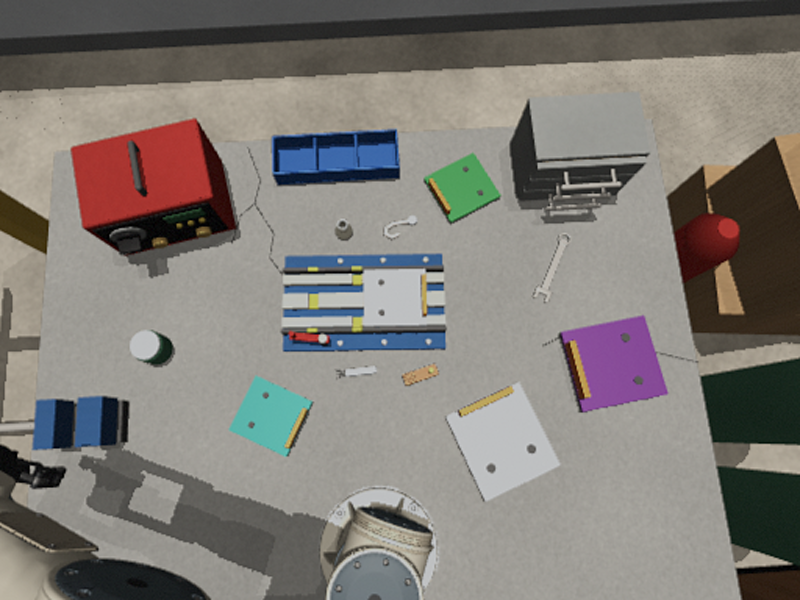

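View pics/side1.png

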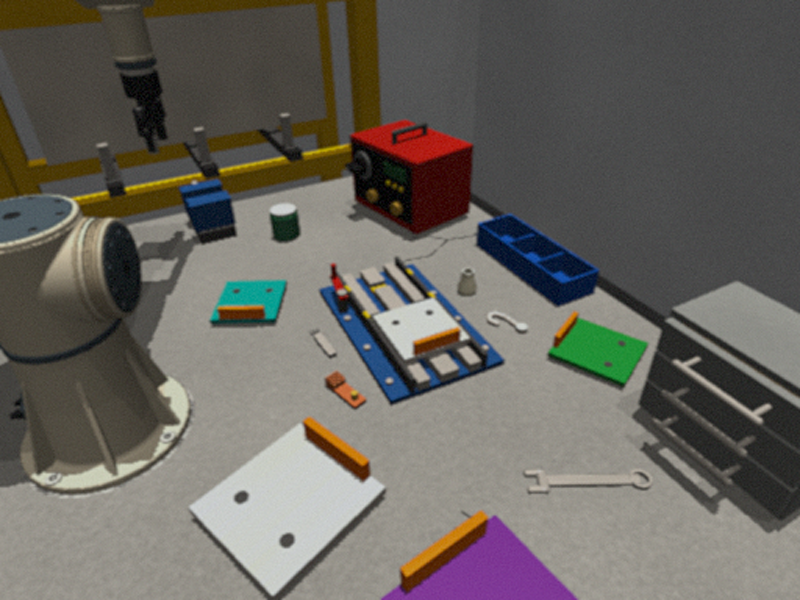

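The top view shows the fixture at (283–445, 255–350) in the 800x600 picture. The white board is on the rails with its orange flange at right (424, 295), and the keeper is at (310, 338) with its peg at (322, 339). The bed's +x points image-left, roughly world +y. The side view agrees. The nozzle, hook, cleaner and clamp all lie clear of the push line.

```bash
cat > m.py <<'E'
from h import *
im=np.load('pics/top.npy')
hsv=cv2.cvtColor(im,cv2.COLOR_RGB2HSV)
def blob(lo,hi,roi):
    m=cv2.inRange(hsv,lo,hi);k=np.zeros_like(m);x0,y0,x1,y1=roi;k[y0:y1,x0:x1]=m[y0:y1,x0:x1];return k
roi=(172,155,295,232)
b=blob((100,120,50),(125,255,255),roi)
r=cv2.minAreaRect(cv2.findNonZero(b));P=cv2.boxPoints(r)
W=np.array([plane('top',p,.012)for p in P])
print('bed corners',W[:,:2].round(4),'sides',np.linalg.norm(W-np.roll(W,1,0),axis=1).round(4),'c',W.mean(0).round(4))
o=blob((10,120,90),(25,255,255),(262,165,285,210))
ro=cv2.minAreaRect(cv2.findNonZero(o));print('flange',ro,[plane('top',p,.074)[:2].round(4) for p in cv2.boxPoints(ro)])
k=blob((0,150,60),(8,255,255),(178,205,220,228))|blob((172,150,60),(180,255,255),(178,205,220,228))
rk=cv2.minAreaRect(cv2.findNonZero(k));print('keeper',rk,[plane('top',p,.052)[:2].round(4) for p in cv2.boxPoints(rk)])
y=blob((24,120,90),(34,255,255),roi)
n,l,s,c=cv2.connectedComponentsWithStats(y)
for i in range(1,n):print('yellow',s[i],plane('top',c[i],.035)[:2].round(4))
x0,y0,x1,y1=roi
cv2.imwrite('pics/crop.png',cv2.resize(im[y0:y1,x0:x1,::-1],None,fx=6.4,fy=6.4,interpolation=cv2.INTER_CUBIC))
E
python3 m.py
```

```text
bed corners [[ 0.6543  0.1861]
 [ 0.637  -0.1892]
 [ 0.4134 -0.1736]
 [ 0.4305  0.1875]] sides [0.2238 0.3757 0.2241 0.3615] c [0.5338 0.0027 0.012 ]
flange ((271.41204833984375, 188.5051727294922), (25.015581130981445, 2.290158987045288), 86.633544921875) [array([ 0.571 , -0.1301]), array([ 0.571, -0.138]), array([ 0.4824, -0.1362]), array([ 0.4824, -0.1283])]
keeper ((197.46176147460938, 215.49705505371094), (25.38654136657715, 5.215362071990967), 4.39870548248291) [array([0.4493, 0.171 ]), array([0.4674, 0.1692]), array([0.4551, 0.0823]), array([0.4371, 0.0844])]
yellow [225 171   6   2  12] [0.6083 0.0163]
yellow [197 172   6   2  12] [0.6109 0.1167]
yellow [226 176   6   7  33] [0.5804 0.0153]
yellow [272 181   1   1   1] [ 0.5631 -0.1405]
yellow [272 187   1   3   3] [ 0.5374 -0.1386]
yellow [198 189   6   9  46] [0.5349 0.1172]
yellow [225 204   7   9  47] [0.4751 0.0212]
yellow [197 210   6   3  18] [0.4707 0.1213]
```

View pics/crop.png

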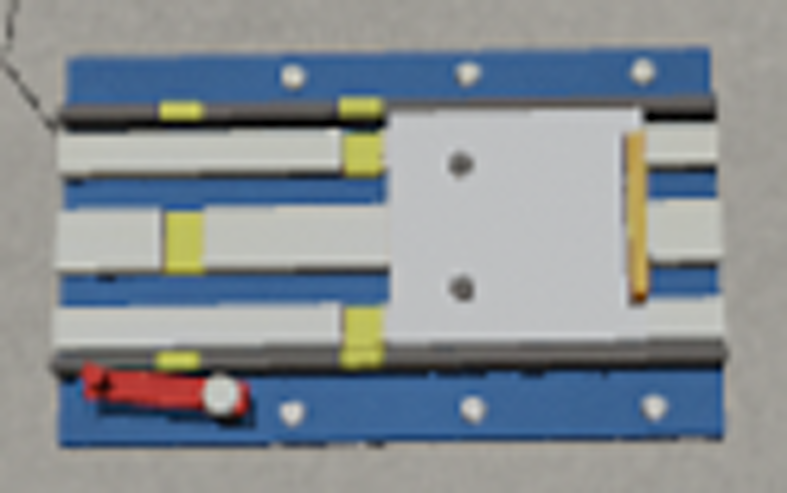

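The crop shows the pivot cap at crop (222, 395) and the peg at (95, 380). All the notches are marked in yellow, and the flange is at (636, 215). I'll fit the bed pose from the yellow centroids and triangulate the peg and flange with the side view.

```bash
cat > m2.py <<'E'
from h import *
obs=[((10,-71,42),(225,171,6,2)),((110,-71,42),(197,172,6,2)),((10,-50,22),(226,176,6,7)),((110,0,22),(198,189,6,9)),((110,71,42),(197,210,6,3))]
A=[];B=[]
for b,s in obs:
    p=plane('top',(s[0]+s[2]/2-.5,s[1]+s[3]/2-.5),b[2]/1000);A.append(b[:2]);B.append(p[:2])
A=np.array(A)/1000;B=np.array(B)
a0=A-A.mean(0);b0=B-B.mean(0)
th=np.arctan2((a0[:,0]*b0[:,1]-a0[:,1]*b0[:,0]).sum(),(a0*b0).sum())
R=np.array([[np.cos(th),-np.sin(th)],[np.sin(th),np.cos(th)]]);t=B.mean(0)-R@A.mean(0)
print('yaw',np.degrees(th),'origin',t.round(4),'res mm',((B-A@R.T-t)*1e3).round(1).tolist())
w=lambda x,y:R@np.array([x,y])/1000+t
print('home',w(60,0),'pivot',w(85,92),'push-home',w(-10,0))
bed=lambda p:((np.array(p)[:2]-t)@R*1e3).round(1)
# flange top, keeper peg in bed frame
print('flange top c',bed(plane('top',(271.4,188.5),.074)))
si=np.load('pics/side.npy');h=cv2.cvtColor(si,cv2.COLOR_RGB2HSV)
m=cv2.inRange(h,(0,150,50),(7,255,255))|cv2.inRange(h,(173,150,50),(180,255,255));m[:,:205]=0;m[:,228:]=0;m[:160]=0;m[205:]=0
ys,xs=np.nonzero(m)
for y in np.unique(ys):print(y,xs[ys==y].min(),xs[ys==y].max(),end='; ')
top=ys.min();ps=(xs[ys<=top+1].mean(),top)
o1,d1=ray('top',(186.8,214.1));o2,d2=ray('side',ps)
s=np.linalg.lstsq(np.c_[d1,-d2],o2-o1,rcond=None)[0];p1=o1+d1*s[0];p2=o2+d2*s[1]
print('\npeg',p1.round(4),p2.round(4),bed(p1),'via top plane',bed(plane('top',(186.8,214.1),.082)),'side plane',bed(plane('side',ps,.082)))
f=cv2.inRange(h,(8,150,90),(20,255,255));f[:,:255]=0;f[:,300:]=0;f[:200]=0;f[230:]=0
q=cv2.boxPoints(cv2.minAreaRect(cv2.findNonZero(f)));print('side flange',q.tolist(),[bed(plane('side',p,.074)).tolist() for p in q])
E
python3 m2.py
```

```text
yaw 87.82272662158971 origin [0.5344 0.0078] res mm [[0.4, 0.9], [-0.8, 0.8], [-1.0, -1.3], [-0.4, -0.5], [1.7, 0.0]]
home [0.53671099 0.06775805] pivot [0.44572719 0.09623522] push-home [ 0.53405159 -0.00219141]
flange top c [-141.1    2.7]
169 212 213; 170 212 213; 171 213 213; 173 213 213; 174 214 214; 175 213 213; 176 213 214; 177 212 215; 178 213 216; 179 213 217; 180 213 217; 181 213 218; 182 214 219; 183 214 218; 184 215 218; 185 215 215; 189 220 222; 190 217 222; 191 217 220; 
peg [0.4536 0.158  0.0838] [0.4559 0.1574 0.0842] [147.   86.4] via top plane [147.4  86.1] side plane [149.9  83.1]
side flange [[264.4221496582031, 218.18389892578125], [292.7373352050781, 209.17453002929688], [295.1275939941406, 216.68673706054688], [266.8124084472656, 225.69610595703125]] [[-137.3, 42.7], [-138.4, -43.8], [-169.3, -32.9], [-167.2, 51.0]]
```

Emit:
drive_tool([
  [0,0,0,-0.9],
  [0,0,0,-0.9],
  [0,0,0,-0.9],
  [-0.45,-0.95,0,0],
  [-0.45,-0.95,0,0],
  [-0.45,-0.95,0,0],
  [-0.45,-0.95,0,0],
  [-0.45,-0.95,0,0],
  [-0.45,-0.95,0,0],
  [-0.45,-0.95,0,0],
  [-0.45,-0.95,0,0],
  [-0.45,-0.95,0,0],
  [-0.45,-0.95,0,0],
  [-0.45,-0.95,0,0],
  [-0.45,-0.95,0,0],
  [-0.45,-0.95,0,0],
  [-0.45,-0.95,0,0],
  [-0.45,-0.95,0,0],
  [-0.45,-0.95,0,0],
  [0,0,0,0],
], claw=0)

```text
time: 2.6
position: [0.4866, -0.0375, 0.253]
tool_rot: [-0.069, -3.141, 0.001]
contact_force: [0.2, -0.4, -0.2]
gripper_width: 0.0003
finger_force: 0.0
```

```bash
cat >> h.py <<'E'
th=np.radians(87.82);R=np.array([[np.cos(th),-np.sin(th)],[np.sin(th),np.cos(th)]]);t=np.array([.5344,.0078])
bed=lambda p:((np.array(p)[:2]-t)@R*1e3).round(1)
def st():
    o=bot.get_obs();r=cv2.Rodrigues(np.array(o['tool_rot']))[0]
    print('t',round(o['time'],2),'bed',bed(o['position']),'z',round(o['position'][2],4),'tool y ang off',round(np.degrees(np.arctan2(r[1,1],r[0,1]))-87.82,2),'tilt',round(np.degrees(np.arccos(-r[2,2])),2),'F',np.round(o['contact_force'],1),'w',o['gripper_width'])
E
python3 -c "
from h import *
st()"
```

```text
t 2.6 bed [-47.1  46. ] z 0.253 tool y ang off -0.33 tilt 0.03 F [ 0.2 -0.4 -0.2] w 0.00025256459511123003
```

Emit:
drive_tool([
  [-0.3,-0.87,0,0],
  [-0.3,-0.87,0,0],
  [-0.3,-0.87,0,0],
  [-0.25,-0.87,0,0],
  [0,0,1,0],
  [0,0,1,0],
  [0,0,1,0],
  [0,0,0.8,0],
  [0,0,0,0],
  [0,0,0,0],
])

```text
time: 3.85
position: [0.5268, -0.1761, 0.1023]
tool_rot: [0.064, 3.14, -0.0]
contact_force: [-0.9, 0.6, 1.0]
gripper_width: 0.0001
finger_force: 0.0
```

```bash
python3 - <<'E'
from h import *
st()
im=get_image('side')
a=im[130:290,190:350];b=get_image('wrist')
cv2.imwrite('pics/s2.png',np.hstack([cv2.resize(a,(400,400),interpolation=cv2.INTER_CUBIC),cv2.resize(b[:,64:448],(400,400))])[:,:,::-1])
o=bot.get_obs()['position'];print('proj tcp, 22 ahead, 35 ahead', ((proj('side',[o,o-[0,0,.022],o-[0,0,.035]])-[190,130])*2.5).round(1).tolist())
E
```

```text
t 3.85 bed [-184.     0.6] z 0.1023 tool y ang off -0.14 tilt 0.04 F [-0.9  0.6  1. ] w 0.00010734000370288729
proj tcp, 22 ahead, 35 ahead [[243.8, 212.6], [243.2, 229.1], [242.8, 238.7]]
```

View pics/s2.png

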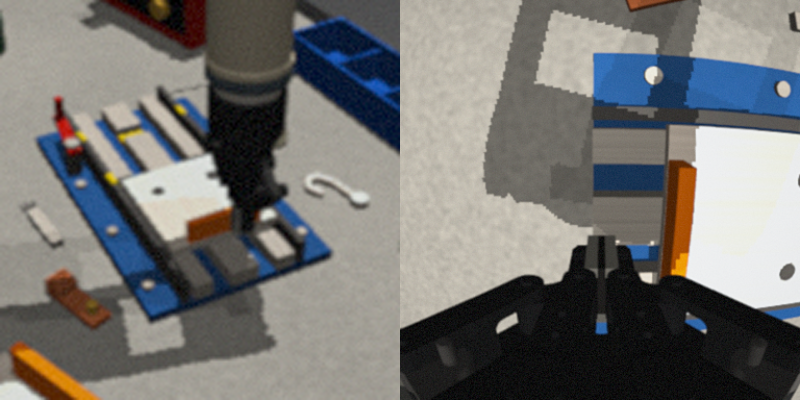

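The side view shows the fingertip at (243, 230), matching the 22 mm figure. The wrist view shows the tip clear behind the flange, which is at (680, 225).

Emit:
drive_tool([
  [0,0,0.7,0],
  [0,0.3,0,0],
  [0,0.25,0,0],
  [0,0.25,0,0],
  [0,0.25,0,0],
  [0,0.25,0,0],
  [0,0.25,0,0],
  [0,0.25,0,0],
  [0,0.25,0,0],
  [0,0.25,0,0],
  [0,0.25,0,0],
  [0,0.25,0,0],
  [0,0.25,0,0],
  [0,0,0,0],
])

```text
time: 5.7
position: [0.5314, -0.0535, 0.0738]
tool_rot: [0.063, 3.14, 0.0]
contact_force: [0.3, -0.2, -0.6]
gripper_width: -0.0
finger_force: 0.0
```

```bash
cat > look.py <<'E'
import sys
from h import *
st();im=get_image('top');hsv=cv2.cvtColor(im,cv2.COLOR_RGB2HSV)
# board's leading edge on white panel: report yellow patches still visible, and keeper
y=cv2.inRange(hsv,(24,120,90),(34,255,255));y[:155]=0;y[232:]=0;y[:,:172]=0;y[:,295:]=0
n,l,s,c=cv2.connectedComponentsWithStats(y)
for i in range(1,n):
    if s[i][4]>4:print('yellow',s[i],bed(plane('top',c[i],.03)))
cv2.imwrite('pics/'+sys.argv[1],np.vstack([cv2.resize(im[150:235,170:300],None,fx=4,fy=4,interpolation=cv2.INTER_CUBIC),cv2.resize(get_image('side')[145:260,190:320],None,fx=4,fy=2,interpolation=cv2.INTER_CUBIC)])[:,:,::-1])
E
python3 look.py p3.png
```

```text
t 5.7 bed [-61.4   0.6] z 0.0738 tool y ang off -0.11 tilt 0.04 F [ 0.3 -0.2 -0.6] w -2.4864588672625556e-05
yellow [197 172   6   2  12] [112.4 -73.7]
yellow [198 189   6   9  46] [110.    2.5]
yellow [197 210   6   3  18] [111.7  67.1]
```

View pics/p3.png

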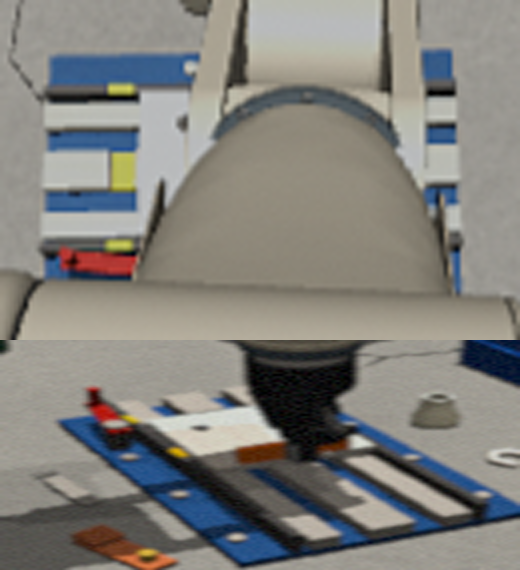

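The board is sliding with its front edge at bed x of about 96. It has roughly 33 mm still to go, and the keeper hasn't moved.

Emit:
drive_tool([
  [0,0.2,0,0],
  [0,0.2,0,0],
  [0,0.2,0,0],
  [0,0.07,0,0],
  [0,0.07,0,0],
  [0,0.07,0,0],
  [0,0,0,0],
])

```text
time: 6.68
position: [0.5325, -0.0217, 0.0732]
tool_rot: [-0.064, -3.141, -0.0]
contact_force: [0.6, -2.6, 2.2]
gripper_width: 0.0001
finger_force: 1.0
```

```bash
cat > edge.py <<'E'
from h import *
st();im=get_image('top').astype(int)
# dark guide / panel leading edge along far rail strip: brightness profile at bed y=-30, between rails (blue -> white)
for by in(-33,-28):
    xs=np.arange(70,150,1.);P=[np.r_[R@np.array([x,by])/1e3+t,.046] for x in xs]
    uv=proj('top',P).astype(np.float32)
    red=cv2.remap(im[:,:,0].astype(np.float32),uv[:,0].reshape(1,-1),uv[:,1].reshape(1,-1),cv2.INTER_LINEAR)[0]
    i=np.where(red>(red.max()+red.min())/2)[0];print('front edge',by,xs[i.max()])
s=get_image('side');h=cv2.cvtColor(s,cv2.COLOR_RGB2HSV)
f=cv2.inRange(h,(8,150,60),(22,255,255));f[:180]=0;f[230:]=0;f[:,:235]=0;f[:,300:]=0
q=cv2.boundingRect(cv2.findNonZero(f));print('side flange',q)
E
python3 edge.py
```

```text
t 6.67 bed [-29.6   0.8] z 0.0732 tool y ang off -0.15 tilt 0.02 F [ 0.6 -2.6  2.2] w 0.00011652566582499754
front edge -33 124.0
front edge -28 124.0
side flange (235, 189, 36, 14)
```

Emit:
drive_tool([
  [0,0.06,0,0],
  [0,0.06,0,0],
  [0,0,0,0],
])

```text
time: 7.15
position: [0.5325, -0.0169, 0.0731]
tool_rot: [-0.064, -3.14, -0.0]
contact_force: [0.3, -0.2, -0.0]
gripper_width: 0.0001
finger_force: 0.2
```

```bash
python3 edge.py
```

```text
t 7.15 bed [-24.7   1. ] z 0.0731 tool y ang off -0.15 tilt 0.03 F [ 0.3 -0.2 -0. ] w 0.00010931523391611027
front edge -33 128.0
front edge -28 128.0
side flange (235, 187, 36, 17)
```

Emit:
drive_tool([
  [0,0.05,0,0],
  [0,0.05,0,0],
  [0,0,0,0],
])

```text
time: 7.62
position: [0.5329, -0.0133, 0.0733]
tool_rot: [0.064, 3.141, -0.0]
contact_force: [0.2, -3.8, -1.3]
gripper_width: -0.0004
finger_force: 1.7
```

```bash
python3 edge.py; python3 look.py p4.png
```

```text
t 7.62 bed [-21.1   0.7] z 0.0733 tool y ang off -0.15 tilt 0.01 F [ 0.2 -3.8 -1.3] w -0.00037597154528992374
front edge -33 131.0
front edge -28 131.0
side flange (235, 187, 35, 16)
t 7.72 bed [-21.1   0.7] z 0.0733 tool y ang off -0.16 tilt 0.01 F [ 1.  -3.9 -1.1] w -8.731221124598316e-05
yellow [197 171   5   2   6] [113.  -76.3]
```

View pics/p4.png

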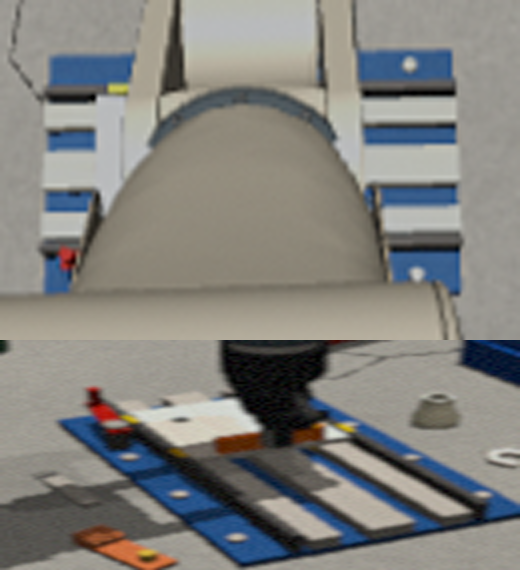

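The top view shows the front edge at about 131 and the notches covered, but I can't tell from it whether the board has dropped. I'll compare the flange's height in the side view with the riding and seated predictions, and nudge a little for a force check.

Emit:
drive_tool([
  [0,0.04,0,0],
  [0,0.04,0,0],
  [0,0,0,0],
])

```text
time: 8.2
position: [0.5333, -0.0122, 0.0734]
tool_rot: [0.062, 3.14, -0.005]
contact_force: [0.1, -20.4, -0.9]
gripper_width: -0.0002
finger_force: 9.9
```

```bash
python3 edge.py; cat > flange.py <<'E'
from h import *
s=get_image('side');h=cv2.cvtColor(s,cv2.COLOR_RGB2HSV)
f=cv2.inRange(h,(8,150,60),(22,255,255));f[:180]=0;f[230:]=0;f[:,:235]=0;f[:,300:]=0
xs=np.nonzero(f.any(0))[0]
print([(int(x),int(np.nonzero(f[:,x])[0].min()),int(np.nonzero(f[:,x])[0].max())) for x in xs[::3]])
for dz,n in((0,'seated'),(8,'riding')):
    for bx in(-10,-7):
        P=[np.r_[R@np.array([bx,y])/1e3+t,(z+dz)/1e3] for y,z in((45,66),(45,40),(-45,66),(-45,40))]
        print(n,bx,proj('side',P).round(1).tolist())
E
python3 flange.py
```

```text
t 8.2 bed [-20.1   0.3] z 0.0734 tool y ang off -0.07 tilt 0.19 F [  0.1 -20.4  -0.9] w -0.00017918649252110703
front edge -33 132.0
front edge -28 132.0
side flange (235, 186, 35, 18)
[(235, 201, 203), (246, 194, 200), (249, 193, 200), (252, 192, 199), (255, 197, 198), (265, 190, 195), (268, 187, 194)]
seated -10 [[244.1, 195.9], [244.4, 202.9], [271.2, 187.8], [271.1, 194.8]]
seated -7 [[243.6, 195.3], [244.0, 202.4], [270.7, 187.3], [270.7, 194.3]]
riding -10 [[244.0, 193.7], [244.3, 200.8], [271.2, 185.6], [271.2, 192.7]]
riding -7 [[243.5, 193.1], [243.9, 200.3], [270.7, 185.1], [270.7, 192.2]]
```

Force rose to 20 N within 1 mm of extra travel and the flange rows match the seated prediction, so the board is against the notch walls. I'll retreat and go to the keeper.

Emit:
drive_tool([
  [0,-0.4,0,0],
  [0,-0.1,-1,0],
  [0,0,-1,0],
  [0.63,0.9,0,0],
  [0.63,0.9,0,0],
  [0.63,0.9,0,0],
  [0.63,0.9,0,0],
  [0.63,0.9,0,0],
  [0,0,0,0],
  [0,0,0,0],
])

```text
time: 9.6
position: [0.414, 0.1549, 0.1535]
tool_rot: [0.063, 3.141, 0.0]
contact_force: [1.1, -0.3, -0.5]
gripper_width: 0.0002
finger_force: 0.0
```

```bash
python3 edge.py;python3 flange.py|head -1; python3 - <<'E'
from h import *
cv2.imwrite('pics/w5.png',np.hstack([get_image('wrist')[:,56:456],cv2.resize(get_image('top')[150:240,170:300],(400,384),interpolation=cv2.INTER_CUBIC)])[:,:,::-1])
E
```

```text
t 9.6 bed [142.4 126. ] z 0.1535 tool y ang off -0.11 tilt 0.03 F [ 1.1 -0.3 -0.5] w 0.00023543627725835955
front edge -33 132.0
front edge -28 133.0
side flange (244, 187, 26, 15)
[(244, 194, 195), (247, 193, 200), (250, 193, 199), (253, 192, 198), (256, 191, 198), (259, 190, 196), (262, 189, 196), (265, 188, 195), (268, 187, 194)]
```

View pics/w5.png

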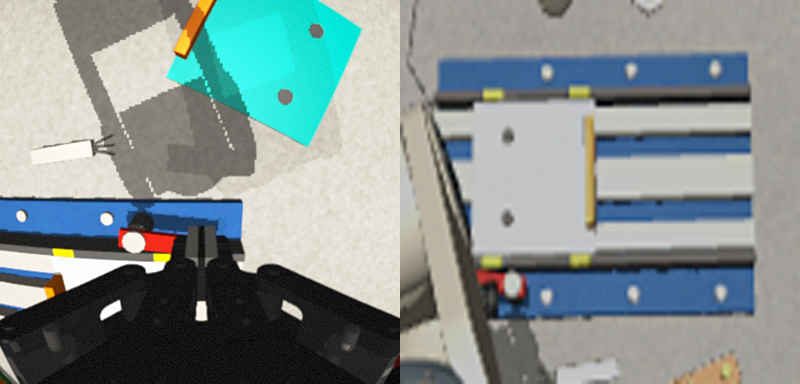

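The wrist and top views show the board at home with its edge covering the notches, and the keeper still open. I'll check the flange height against the initial riding picture.

```bash
python3 - <<'E'
from h import *
def mid(s,roi):
    h=cv2.cvtColor(s,cv2.COLOR_RGB2HSV);f=cv2.inRange(h,(8,150,60),(22,255,255));x0,y0,x1,y1=roi
    k=np.zeros_like(f);k[y0:y1,x0:x1]=f[y0:y1,x0:x1];m=cv2.moments(k,True);return m['m10']/m['m00'],m['m01']/m['m00'],cv2.boundingRect(cv2.findNonZero(k))
a=mid(np.load('pics/side.npy'),(255,200,300,230));b=mid(get_image('side'),(240,180,300,210))
print(a,b)
for dz in(0,8):
  for bx in(-10,-7,-145,-142,-139):
    print(dz,bx,proj('side',np.r_[R@np.array([bx,0])/1e3+t,(53+dz)/1e3]).round(1))
E
```

```text
(278.961038961039, 217.7792207792208, (265, 210, 29, 17)) (256.8697916666667, 193.828125, (244, 187, 26, 15))
0 -10 [[257.9 195.3]]
0 -7 [[257.5 194.8]]
0 -145 [[279.7 221.2]]
0 -142 [[279.2 220.5]]
0 -139 [[278.7 219.9]]
8 -10 [[257.9 193.2]]
8 -7 [[257.4 192.6]]
8 -145 [[279.8 218.9]]
8 -142 [[279.3 218.3]]
8 -139 [[278.7 217.6]]
```

The flange centre matches the seated height (193.8 measured, against 194.0 seated and 191.8 riding). Next I'll push the peg.

Emit:
drive_tool([
  [0,0,0.87,0],
  [0,0,0.87,0],
  [-0.4,0,0,0],
  [-0.2,0,0,0],
  [-0.2,0,0,0],
  [-0.2,0,0,0],
  [-0.2,0,0,0],
  [-0.2,0,0,0],
  [-0.2,0,0,0],
  [0,0,0,0],
])

```text
time: 11.15
position: [0.4786, 0.1525, 0.0838]
tool_rot: [0.064, 3.14, 0.001]
contact_force: [-0.4, 0.1, -0.3]
gripper_width: 0.0001
finger_force: 0.0
```

```bash
cat > keep.py <<'E'
import sys
from h import *
st();s=get_image('side');h=cv2.cvtColor(s,cv2.COLOR_RGB2HSV)
m=cv2.inRange(h,(0,150,50),(7,255,255))|cv2.inRange(h,(173,150,50),(180,255,255));m[:,:200]=0;m[:,262:]=0;m[:155]=0;m[205:]=0
ys,xs=np.nonzero(m);print(len(ys),xs.min(),xs.max(),ys.min(),ys.max())
for a in(.1,.4,.8,1.2,1.57):
    P=[np.r_[R@(np.array([85,92])+65*np.array([np.cos(a),-np.sin(a)]))/1e3+t,z] for z in(.082,.052)];print(a,proj('side',P).round(1).tolist())
cv2.imwrite('pics/'+sys.argv[1],np.hstack([cv2.resize(s[140:240,185:285],(400,400),interpolation=cv2.INTER_CUBIC),cv2.resize(get_image('wrist')[:,64:448],(400,400))])[:,:,::-1])
E
python3 keep.py k6.png
```

```text
t 11.15 bed [142.5  61.2] z 0.0838 tool y ang off -0.17 tilt 0.08 F [-0.4  0.1 -0.3] w 8.778356067966892e-05
60 216 227 169 191
0.1 [[211.8, 169.2], [212.6, 177.1]]
0.4 [[217.9, 168.5], [218.6, 176.3]]
0.8 [[225.7, 169.0], [226.4, 176.9]]
1.2 [[232.4, 171.1], [232.9, 179.0]]
1.57 [[236.6, 174.3], [237.1, 182.3]]
```

View pics/k6.png

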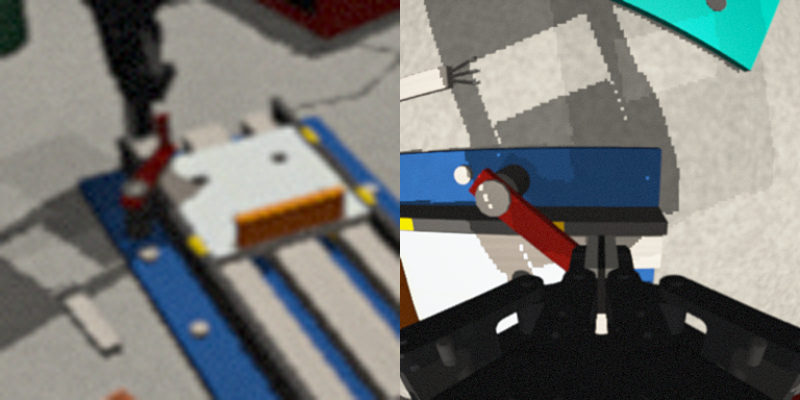

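The side view shows the keeper turned to about 0.8 rad, with the peg at side pixel (226, 169). I'll move round to the peg's +x side and push towards -x.

Emit:
drive_tool([
  [0,0.45,0,0],
  [-0.48,0,0,0],
  [0,0,0,0],
  [-0.05,-0.2,0,0],
  [-0.05,-0.2,0,0],
  [-0.06,-0.2,0,0],
  [-0.06,-0.2,0,0],
  [-0.06,-0.2,0,0],
  [-0.05,-0.15,0,0],
  [0,0,0,0],
])

```text
time: 12.5
position: [0.5085, 0.1223, 0.0835]
tool_rot: [-0.065, -3.14, 0.001]
contact_force: [-0.2, -0.5, 0.9]
gripper_width: -0.0
finger_force: 0.0
```

```bash
python3 keep.py k7.png|head -2
```

```text
t 12.5 bed [113.5  30.2] z 0.0835 tool y ang off -0.2 tilt 0.05 F [-0.2 -0.5  0.9] w -2.7271051347748234e-05
76 215 238 173 191
```

View pics/k7.png

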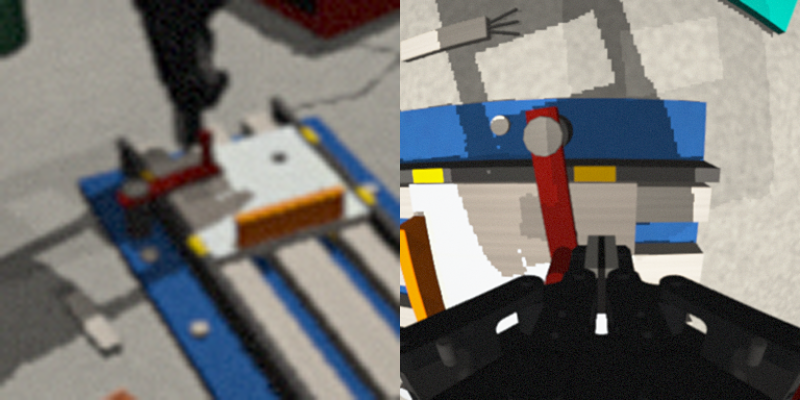

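The peg is at about (236, 173), so the keeper is near 1.45 rad. I'll push on gently to the stop.

Emit:
drive_tool([
  [0,-0.08,0,0],
  [0,-0.08,0,0],
  [0,-0.06,0,0],
  [0,0,0,0],
])

```text
time: 13.1
position: [0.5084, 0.114, 0.0837]
tool_rot: [-0.064, -3.141, 0.0]
contact_force: [0.9, 0.4, 0.8]
gripper_width: -0.0001
finger_force: 0.0
```

Emit:
drive_tool([
  [0,-0.05,0,0],
  [0,-0.05,0,0],
  [0,0,0,0],
])

```text
time: 13.48
position: [0.5084, 0.1123, 0.0838]
tool_rot: [0.066, 3.141, 0.005]
contact_force: [-0.9, 16.0, -1.1]
gripper_width: -0.0001
finger_force: 8.3
```

The force of 16 N says the keeper is at its stop. I'll retreat sideways, then up and clear for a final look.

Emit:
drive_tool([
  [0,0.4,0,0],
  [0,0.1,-1,0],
  [0,0,-1,0],
  [0.3,0.9,-0.3,0],
  [0.3,0.9,0,0],
  [0.3,0.9,0,0],
  [0.3,0.9,0,0],
  [0.3,0.9,0,0],
  [0,0,0,0],
  [0,0,0,0],
])

```text
time: 14.72
position: [0.4563, 0.3122, 0.1755]
tool_rot: [-0.063, -3.141, 0.001]
contact_force: [0.8, -0.8, -0.8]
gripper_width: -0.0002
finger_force: 0.0
```

```bash
python3 edge.py; python3 - <<'E'
from h import *
cv2.imwrite('pics/f8.png',np.hstack([cv2.resize(get_image('side')[130:270,185:325],(400,400),interpolation=cv2.INTER_CUBIC),cv2.resize(get_image('top')[130:260,170:300],(400,400),interpolation=cv2.INTER_CUBIC)])[:,:,::-1])
E
```

```text
t 14.72 bed [301.2  89.7] z 0.1755 tool y ang off -0.11 tilt 0.05 F [ 0.8 -0.8 -0.8] w -0.00023582863756639905
front edge -33 132.0
front edge -28 133.0
side flange (244, 187, 26, 15)
```

View pics/f8.png

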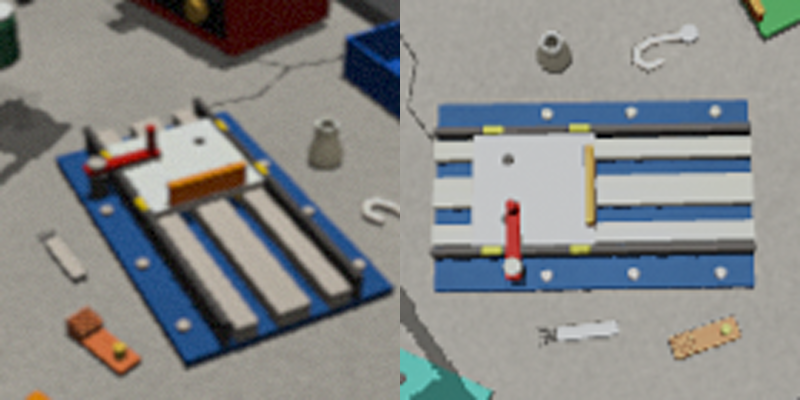

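The final views show the keeper straight across the seated board, with its peg at (513, 207) and pivot at (513, 267). The bystanders in view haven't moved.

```bash
python3 -c "
from workcell import bot
print(bot.close_job())"
```

```text
the job is handed in; nothing more can be done
None
```

I handed the job in at about 15 s: by force and camera checks, the board is dropped in its notches, about 2–3 mm past home, the keeper is closed against its stop, and the bystanders in the last pictures hadn't moved; the hand-in gave no verdict.

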